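# Re-dock the pegboard strip and cam-lock it

## Robot

A 6-joint arm with a two-finger parallel gripper is mounted at the origin on the work surface. World frame = base frame: x ahead of the robot, y to its left, z up, the work surface at z = 0. Lengths are in mm, angles in rad, forces in N, time in s.
With the tool pointing down it reaches from about 350 to 875 mm from the base axis. Payload 4.2 kg.
Tool frame: the origin (TCP) lies at the very end of the fingers, on their centre line; the grasp point (between the pads) lies 19 mm behind it (arm.grip_point_offset is the distance from the TCP to the grasp point, in mm); z points along the fingers, y is the direction in which the jaws open and shut (so a half turn about z gives the same grasp; the last joint's range is limited). The gripper opens to 85 mm and grips with 20 to 120 N. Pads are 22 mm wide; open, the fingers measure 114 mm over their backs; the gripper's body (76 mm by 85 mm) begins 54 mm behind the grasp point. The pads swing forward as they close: fully open they stand 13 mm farther back than shut.
Start: joints at [-0.873, 0.385, 0.008, 0, -1.194, -0.259], TCP at [265.545, -565.76, 201.312] pointing down, gripper open.
Joint ranges: [-3.14, 3.14], [-1.21, 2.06], [-1.07, 1.41], [-3.16, 2.05], [-2.99, -0.16], [-3.1, 3.1]. Speed limits (rad/s): [2.79, 2.79, 3.14, 3.14, 3.14, 3.14].

## Interface

Orientations are given as a unit quaternion [x, y, z, w].
In Python, from bench import arm gives the robot as it stands.
- The arm moves only by the tool drive_tool, never from a script. Its argument "steps" is a list of rows, each a list of 5 numbers: the shift along the tool's x, y, z in m, then the turn about the tool's z in degrees, then the finger opening in m, from 0 to 0.0854. A call has 1 to 20 rows; each row shifts and turns the commanded pose from where the row before left it, along the tool's axes as they then stand; what a row does not reach is not made up. A row lasts 1/10 s, in which the tool goes at most 50 mm and 8.59 degrees, less where a joint would pass 70% of its speed; a pose out of reach is approached as far as the arm can. A call is refused whole if a number of a shift passes 0.05 or a number of a turn 8.59, either way. A call with a gripper value outside its range is refused whole. The fingers move at their own pace and stop on an object; the grip force is fixed at half the most. Time passes only in rows, so rows that do not move let the fingers close. It gives the time, the measured TCP pose, the force and the opening at its end, in the units of the state.
- arm.read_state(): the state, without advancing time (a new reading comes with each control period).
- arm.get_image(name): name is "scene" or "top" or "wrist"; returns (picture, depth): 420x560x3 uint8, blue, green, red; 420x560 float32, mm along the optical axis (not along the pixel's ray), 0 where there is no reading.
- arm.camera_params(name): a dict with "K" (3x3 intrinsics, pixels), "dist" ([k1, k2, p1, p2, k3] as OpenCV has them; the pictures are not rectified), "world_to_cam" (4x4, takes a point from world to camera coordinates); the wrist camera has in their place "mount" (4x4, takes a point from camera to tool coordinates, whose origin is the TCP and whose axes are the flange's). Camera axes: x right, y up, looking along -z (the intrinsics and any distortion apply to the point x, -y, -z); pixel columns grow to the right and rows downward; lengths in mm; the calibration is good to about 2 mm. A picture is of the moment at which its call begins: read the wrist's pose just before it. camera_params takes no time and is no camera call.
- arm.job_done(): hands the job in, once; it reports no verdict.
The state is a dict: "clock": time; "joints": joint angles; "joint_vel": joint speeds; "joint_efforts": joint torques, N m; "position": TCP position; "ee_rot": TCP orientation; "contact_force": force on the tool from outside, world axes, zero at the start; "wrist_torque": the same for the moment, N m; "gripper_width": finger opening in mm.
Only numpy, scipy, OpenCV 4.12 (cv2) and the standard library are available. Lean on these libraries where they do the work, as an engineer would, in place of code of your own. Each camera call takes 0.05 s, during which the arm holds its last target.

## Task

The pegboard strip on the oak shelf has slipped along its aluminium channel. Slide it back until it is fully home against the steel end stop, without shoving it hard on the stop, and then turn the clamp's black wing knob clockwise until the sprung brass pawl drops into the notch of its index disc, so that the strip is locked; stop turning as soon as it has dropped, do not force the knob against the lug behind the notch. Leave the cup, the marble jar, the tin and the dish where they are, and let go of everything.

Things in the scene. Friction and masses are not known exactly. Their poses are not given: they have to be found in the camera images.
- clamp: Dock channel and cam clamp, one fixed piece on the shelf. Origin: on the shelf top (100 mm above the desk), mid-slot, where the strip's origin lies at home. +y runs along the channel away from the end stop, +x away from the knob side. Aluminium U-channel 300 mm long (y -130 to +170), floor 4 mm thick, slot 17.5 mm wide, walls 3 mm thick and 24 mm high, +y end open.
- stop: Dark steel end stop block at the -y end of the channel, 26 x 12 x 36 mm; its inner face lies at y = -120 in the clamp's frame. Origin: centre of its underside.
- strip: Loose pegboard strip painted white, upright in the slot: 16 mm thick (x), 240 long (y), 85 high, about 0.24 kg; two orange hooks reach 42 mm to -x at y = -75, +75, 62 to 82 mm up. Origin: centre of its underside, 4 mm above the shelf. It starts 30 to 70 mm towards +y of home, where its -y end touches the stop. It slides with 1 to 4 N. Clamping shifts it sideways by up to 1 mm.
- strip_end (a point): Centre of the strip's +y end face, 55 mm above its underside (59 mm above the shelf).
- knob_grip (a point): On the vertical axis of the black wing knob, at the height to grip, 62 mm above the shelf; x = -85, y = 0 in the clamp's frame. Its x axis lies along the wing (either way round), z up. Wing: 50 mm long, 14 mm thick, 26 mm high (48 to 74 mm above the shelf). Turns clockwise seen from above. The wing was set on the splined spindle at no particular angle: it does not tell where the notch is.
- disc_center (a point): Centre of the steel index disc under the knob, 33 mm above the shelf, 43 mm across. The pawl drops after 0.5 to 1.4 rad of turning. Turning takes about 0.1 N m, a little more with the pad on the strip; over the last 0.15 rad the pawl's spring eases it; then 0.05 rad of play, then the disc's lug meets the pawl hard. 0.2 N m more than for turning then loads the pawl with 9 N and bends it.
- pawl: Brass index pawl with red tail cap: a 5 mm bar sliding along the clamp's y axis at 33 mm height, pressed on the index disc by a 4 N spring. Origin at shelf height under its nose: x = -85; y = -24.0 while riding on the rim, -21.5 when dropped into the notch (clamp's frame). Its guide block lies at y = -36 to -76, up to 40 mm high; the round housing under the disc is 50 mm across, 27 mm high.
- pad: Rubber pressure pad 18 mm across, 14 mm above the shelf, in the window of the channel's wall. The cam pushes it out towards +x as the knob turns; it is sprung, and presses the strip with about 13 N when the pawl is in the notch. Origin as the clamp's, shifted by its travel (about 8.1 mm less the spring's give).
- cup: Bystander: steel cup, 72 mm across, 80 mm high. Origin: centre of its underside.
- jar: Bystander: glass jar of marbles with cork lid, 76 mm across, 104 mm high. Origin: centre of its underside.
- tin: Bystander: stainless steel tin with clip-on lid, 53 x 83 x 26 mm. Origin: centre of its underside.
- dish: Bystander: blue ceramic dish 84 mm across with a red ball in it, 43 mm high in all. Origin: centre of its underside.

How it is judged:
By the outcome, as a careful person would: the job done as asked, in the order asked, and still so for the second after the job is handed in, with the robot touching nothing.
It also fails if it takes over 66 s, if anything falls off the work surface, if the arm or the gripper's body presses on something with over 40 N, if the wrist force passes 120 N, or if a joint passes its speed limit or range.

## Working session

There is one attempt and no reset: what is moved stays moved. The work goes in short steps, Python scripts to look and compute and a tool call to move; the robot and the scene stay as the last step left them, time stands still between calls to the robot, and variables do not carry over. Pictures are saved under pics/ and viewed, and the job is handed in when it is done.

Besides the shell and the picture viewer there is one more tool, called after "Call:" as name([rows], argument=value, ...), one row to a line, values as JSON. drive_tool: Moves the arm, as the interface text tells. Its arguments: {"type":"object","properties":{"steps":{"type":"array"}},"required":["steps"]}

```bash
ls; mkdir -p pics; cat > h.py <<'E'
import numpy as np, cv2
from bench import arm
def snap(n,f):
    im,d=arm.get_image(n); cv2.imwrite(f'pics/{f}.png',im); np.save(f'pics/{f}.npy',d); return im,d
E
python3 - <<'E'
from h import *
print(arm.read_state())
snap('scene','s0');snap('top','t0')
for n in('scene','top','wrist'):print(n,arm.camera_params(n))
E
```

```text
pics
{'clock': 0.0, 'joints': array([-8.73390839e-01,  3.85543267e-01,  6.63088541e-03, -4.77088369e-04,
       -1.19400140e+00, -2.58620534e-01]), 'joint_vel': array([ 0.00068329,  0.0001248 , -0.00016529, -0.00033058, -0.00189704,
        0.00031013]), 'joint_efforts': array([ 1.41540615e-03, -3.92289555e+01,  1.88402706e+01,  4.18591797e+00,
       -4.54402354e-03, -1.85053381e-05]), 'position': array([ 265.27134392, -565.19842344,  200.23490741]), 'ee_rot': array([-2.17550679e-01,  9.76048427e-01,  1.04204966e-03, -2.90166986e-04]), 'contact_force': array([ 0.19696144,  0.23118419, -0.10378157]), 'wrist_torque': array([-0.00415814,  0.05773504,  0.04342911]), 'gripper_width': 85.82291519973828}
scene {'K': array([[510.38009521,   0.        , 280.74334473],
       [  0.        , 510.38009521, 214.2705788 ],
       [  0.        ,   0.        ,   1.        ]]), 'dist': array([-0.02976,  0.     ,  0.     ,  0.     ,  0.     ]), 'world_to_cam': array([[-1.84535647e-01,  9.82587604e-01,  2.16378230e-02,
         1.03885775e+02],
       [-5.95961068e-01, -1.29377292e-01,  7.92522506e-01
[... 704 characters left out ...]
2975237e+02],
       [ 0.00000000e+00,  0.00000000e+00,  0.00000000e+00,
         1.00000000e+00]])}
wrist {'K': array([[373.45049195,   0.        , 277.16720465],
       [  0.        , 373.45049195, 211.93132158],
       [  0.        ,   0.        ,   1.        ]]), 'dist': array([-0.09372059,  0.        ,  0.        ,  0.        ,  0.        ]), 'mount': array([[ 2.28928757e-04,  9.50220417e-01,  3.11578411e-01,
         7.97624302e+01],
       [ 9.99999722e-01, -4.38632249e-04,  6.02957774e-04,
         1.44061421e+00],
       [ 7.09611126e-04,  3.11578187e-01, -9.50220253e-01,
        -1.73168568e+02],
       [ 0.00000000e+00,  0.00000000e+00,  0.00000000e+00,
         1.00000000e+00]])}
```

View pics/s0.png

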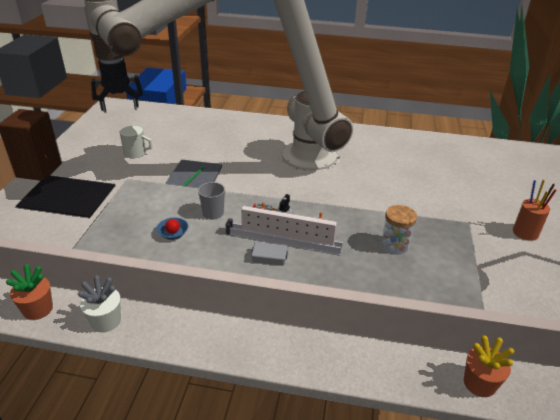

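View pics/t0.png

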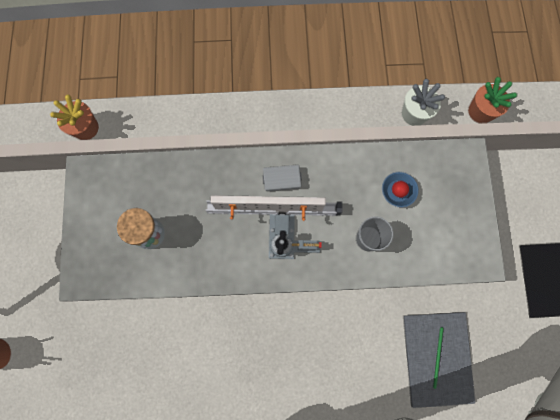

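```bash
python3 - <<'E'
import cv2
im=cv2.imread('pics/t0.png');cv2.imwrite('pics/t0c.png',cv2.resize(im[150:280,195:355],None,fx=5,fy=4.6 and 5,interpolation=cv2.INTER_CUBIC)[:600])
im=cv2.imread('pics/s0.png');cv2.imwrite('pics/s0c.png',cv2.resize(im[180:280,200:360],None,fx=5,fy=5,interpolation=cv2.INTER_CUBIC))
E
```

```text
(no output)
```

View pics/t0c.png

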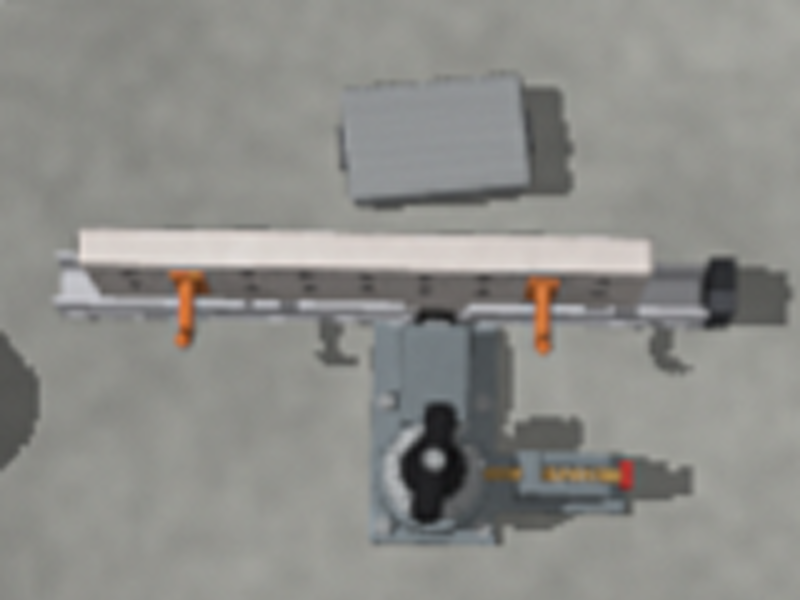

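View pics/s0c.png

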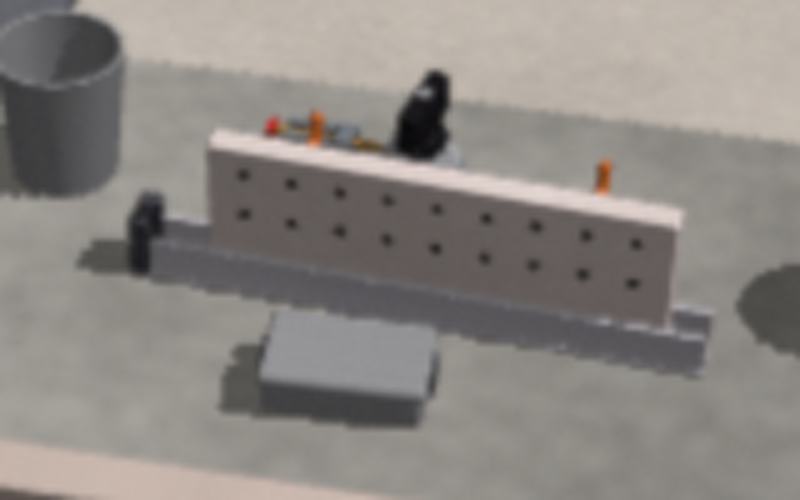

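```bash
cat >> h.py <<'E'
def unproj(n,d,pts,win=1):
    p=arm.camera_params(n);u=cv2.undistortPoints(np.array(pts,float).reshape(-1,1,2),p['K'],p['dist']).reshape(-1,2)
    T=np.linalg.inv(p['world_to_cam']);o=[]
    for (x,y),(a,b) in zip(pts,u):
        z=d[int(round(y)),int(round(x))]; o.append((T@[a*z,-b*z,-z,1])[:3])
    return np.array(o)
def ray_z(n,pts,zw):
    p=arm.camera_params(n);u=cv2.undistortPoints(np.array(pts,float).reshape(-1,1,2),p['K'],p['dist']).reshape(-1,2)
    T=np.linalg.inv(p['world_to_cam']);o=[]
    for (a,b),z in zip(u,np.broadcast_to(zw,len(u))):
        c=T[:3,3];r=T[:3,:3]@[a,-b,-1];o.append(c+r*(z-c[2])/r[2])
    return np.array(o)
E
python3 - <<'E'
from h import *
np.set_printoptions(precision=1,suppress=True)
c={'stripL':(90,248),'stripR':(640,258),'stripmid':(365,252),'stop':(722,275),'knobc':(433,458),'wingT':(440,418),'wingB':(428,510),'tin':(436,138),'shelf':(250,450),'shelf2':(650,150),'redcap':(627,474),'hookL':(184,338),'hookR':(543,345),'base':(440,350)}
d=np.load('pics/t0.npy')
P=unproj('top',d,[(x/5+195-.4,y/5+150-.4) for x,y in c.values()])
for k,p in zip(c,P):print(k,p)
# ends: top edges at z=100+89
px=[(80,231),(80,265),(651,241),(651,275),(58,255),(735,265)]
print(ray_z('top',[(x/5+195-.4,y/5+150-.4) for x,y in px],[189,189,189,189,128,136]))
print('wing pts',ray_z('top',[(x/5+194.6,y/5+149.6) for x,y in [(440,405),(427,522),(433,458)]],174))
ds=np.load('pics/s0.npy')
print(unproj('scene',ds,[(x/5+199.6,y/5+179.6) for x,y in [(215,138),(680,215),(440,180),(350,340),(145,200),(435,80)]]))
print(unproj('top',d,[(136,226),(375,236),(402,189),(410,200)]))
E
```

```text
stripL [613.5 139.1 191.3]
stripR [599.4 -89.1 190.5]
stripmid [607.5  24.9 188.1]
stop [ 602.2 -130.4  137.4]
knobc [522.    0.3 173.1]
wingT [538.3  -3.3 175.9]
wingB [500.1   3.4 176.3]
tin [674.2  -8.2 122.9]
shelf [538.9  81.1 102.6]
shelf2 [ 671.1 -107.2   98.6]
redcap [516.5 -83.4 136.1]
hookL [574.9 101.4 184.9]
hookR [565.6 -47.2 184.7]
base [576.   -5.4 127.9]
[[ 621.6  143.5  189. ]
 [ 607.   143.7  189. ]
 [ 606.8  -94.3  189. ]
 [ 592.3  -93.3  189. ]
 [ 626.3  162.3  128. ]
 [ 606.7 -136.7  136. ]]
wing pts [[544.   -3.6 174. ]
 [495.4   4.  174. ]
 [521.9   0.3 174. ]]
[[ 602.   -94.1  189.4]
 [ 615.7  141.   190.3]
 [ 612.1   22.2  189.5]
 [ 666.5  -11.2  125.6]
 [ 593.5 -134.9  136.5]
 [ 513.4    2.4  178.1]]
[[ 560.7  293.6  207.5]
 [ 534.4 -211.7  101. ]
 [ 630.8 -272.3  140.1]
 [ 610.1 -294.5  117.5]]
```

Call:
drive_tool([
  [-0.03,0.025,-0.008,0,0.085],
  [-0.03,0.025,-0.008,0,0.085],
  [-0.03,0.025,-0.008,0,0.085],
  [-0.03,0.025,-0.008,0,0.085],
  [-0.03,0.025,-0.008,0,0.085],
  [-0.03,0.025,-0.008,0,0.085],
  [-0.03,0.025,-0.008,0,0.085],
  [-0.03,0.025,-0.008,0,0.085],
  [-0.03,0.025,-0.008,0,0.085],
  [-0.03,0.025,-0.008,0,0.085],
  [-0.03,0.025,-0.008,0,0.085],
  [-0.03,0.025,-0.008,0,0.085],
  [-0.03,0.025,-0.008,0,0.085],
  [-0.03,0.025,-0.008,0,0.085],
  [-0.03,0.025,-0.008,0,0.085],
  [-0.03,0.025,-0.008,0,0.085],
])

```text
clock: 1.7
position: [530.2, 1.9, 329.3]
ee_rot: [-0.218, 0.976, 0.0, -0.0]
contact_force: [0.3, -1.2, -0.3]
gripper_width: 85.3
```

Call:
drive_tool([
  [0,0,0,-8.3,0.085],
  [0,0,0,-8.3,0.085],
  [0,0,0,-8.3,0.085],
  [0,0,0,-8.3,0.085],
  [0,0,0,-8.3,0.085],
  [0,0,0,-8.3,0.085],
  [0,0,0,-8.3,0.085],
  [0,0,0,-8.3,0.085],
  [0,0,0,-8.3,0.085],
  [0,0,0,-8.3,0.085],
  [0,0,0,-8.3,0.085],
  [0,0,0,-8.3,0.085],
  [0,0,0,-8.3,0.085],
  [0,0,0,-8.3,0.085],
  [0,0,0,-8.3,0.085],
  [0,0,0,-8.3,0.085],
  [0,0,0,-8.3,0.085],
  [0,0,0,-8.3,0.085],
  [0,0,0,0,0.085],
  [0,0,0,0,0.085],
])

```text
clock: 3.7
position: [530.0, 0.3, 329.0]
ee_rot: [0.999, -0.049, -0.0, 0.0]
contact_force: [-0.9, -0.6, -0.9]
gripper_width: 85.0
```

```bash
cat >> h.py <<'E'
from scipy.spatial.transform import Rotation as Rn
def wsnap(f):
    s=arm.read_state();im,d=snap('wrist',f);T=np.eye(4);T[:3,:3]=Rn.from_quat(s['ee_rot']).as_matrix();T[:3,3]=s['position'];np.save(f'pics/{f}_T.npy',T@arm.camera_params('wrist')['mount']);return im
def wray(f,pts,zw=None):
    p=arm.camera_params('wrist');u=cv2.undistortPoints(np.array(pts,float).reshape(-1,1,2),p['K'],p['dist']).reshape(-1,2)
    T=np.load(f'pics/{f}_T.npy');d=np.load(f'pics/{f}.npy');o=[]
    for i,((x,y),(a,b)) in enumerate(zip(pts,u)):
        r=T[:3,:3]@[a,-b,-1];c=T[:3,3]
        o.append(c+r*(d[int(round(y)),int(round(x))] if zw is None else (np.broadcast_to(zw,len(u))[i]-c[2])/r[2]))
    return np.array(o)
def st():
    s=arm.read_state();R=Rn.from_quat(s['ee_rot']).as_matrix()
    print('t',round(s['clock'],2),'p',s['position'].round(1),'yaw',round(float(np.degrees(np.arctan2(R[1,0],R[0,0]))),2),'F',s['contact_force'].round(2),'M',s['wrist_torque'].round(3),'w',round(s['gripper_width'],1),'j',s['joints'].round(2))
E
python3 - <<'E'
from h import *
st();wsnap('w1')
E
```

```text
t 3.7 p [5.30e+02 3.00e-01 3.29e+02] yaw -5.63 F [-0.93 -0.58 -0.87] M [-0.025  0.018  0.015] w 85.0 j [ 0.31  0.16  0.01 -0.   -1.42  1.17]
```

View pics/w1.png

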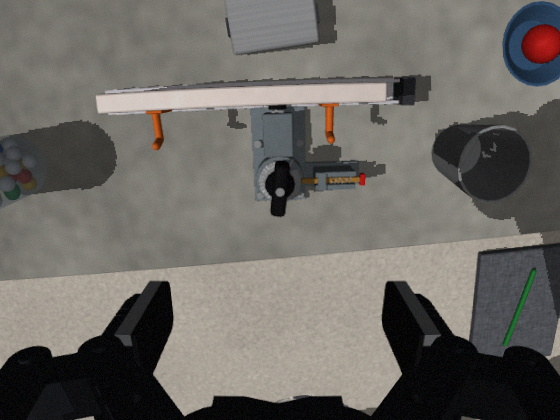

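```bash
python3 - <<'E'
import cv2
im=cv2.imread('pics/w1.png');cv2.imwrite('pics/w1c.png',cv2.resize(im[140:230,240:375],None,fx=5.9,fy=5.9,interpolation=cv2.INTER_CUBIC))
cv2.imwrite('pics/w1d.png',cv2.resize(im[70:130,80:440],None,fx=2.2,fy=5,interpolation=cv2.INTER_CUBIC))
E
```

```text
(no output)
```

View pics/w1c.png

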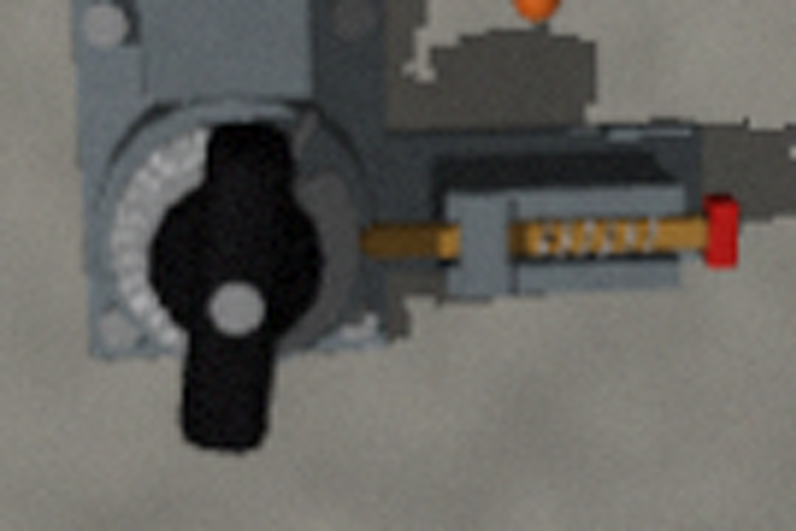

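View pics/w1d.png

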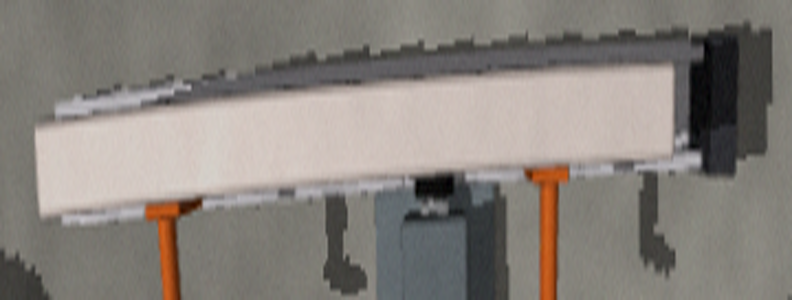

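```bash
python3 - <<'E'
from h import *
np.set_printoptions(precision=1,suppress=True)
def c(l):return [(x/5.9+240-.4,y/5.9+140-.4) for x,y in l]
print('knob pin,wing ends',wray('w1',c([(237,308),(250,125),(225,450)]),[174,174,174]))
print('wing edges top mid',wray('w1',c([(184,400),(270,400)]),174))
print('pawl nose/cap',wray('w1',c([(360,240),(722,232)]),133))
def e(l):return [(x/2.2+80-.3,y/5+70-.4) for x,y in l]
print('strip top corners L(back,front),R',wray('w1',e([(36,125),(40,217),(672,64),(675,155)]),189))
print('stop top near corners',wray('w1',e([(705,33),(708,123),(738,33),(738,123)]),136))
print('depthcheck',wray('w1',[(110,104),(370,94),(280,192),(280,172)]))
E
```

```text
knob pin,wing ends [[521.1  -0.1 174. ]
 [549.2  -4.8 174. ]
 [498.3   4.  174. ]]
wing edges top mid [[507.1   9.6 174. ]
 [505.8  -3.8 174. ]]
pawl nose/cap [[520.1 -21.5 133. ]
 [515.5 -83.8 133. ]]
strip top corners L(back,front),R [[623.  142.4 189. ]
 [608.2 144.1 189. ]
 [607.9 -93.8 189. ]
 [593.5 -94.5 189. ]]
stop top near corners [[ 612.3 -123.1  136. ]
 [ 595.7 -124.1  136. ]
 [ 611.3 -137.5  136. ]
 [ 594.7 -137.4  136. ]]
depthcheck [[614.1 131.7 189.9]
 [599.9 -80.8 190.4]
 [520.8  -0.3 173.6]
 [539.4  -2.  174.5]]
```

Call:
drive_tool([
  [0,0,0,-2,0],
  [0.015,-0.0366,0,0,0],
  [0.015,-0.0366,0,0,0],
  [0.015,-0.0366,0,0,0],
  [0.015,-0.0366,0,0,0],
  [0.015,-0.0366,0,0,0],
  [0,0,0.037,0,0],
  [0,0,0.037,0,0],
  [0,0,0.037,0,0],
  [0,0,0.037,0,0],
  [0,0,0.036,0,0],
  [0,0,0,0,0],
  [0,0,0,0,0],
])

```text
clock: 5.05
position: [616.6, 178.3, 145.8]
ee_rot: [1.0, -0.03, 0.0, 0.001]
contact_force: [-0.2, 0.5, 0.2]
gripper_width: 0.2
```

```bash
python3 - <<'E'
from h import *
st();snap('scene','s1');wsnap('w2')
im=cv2.imread('pics/s1.png');a=cv2.resize(im[160:280,200:380],None,fx=4.4,fy=4.4)
cv2.imwrite('pics/s1c.png',a)
E
```

```text
t 5.05 p [616.6 178.3 145.8] yaw -3.48 F [-0.24  0.54  0.24] M [ 0.001 -0.034 -0.022] w 0.2 j [ 0.53  0.45 -0.03  0.   -1.09  0.98]
```

View pics/s1c.png

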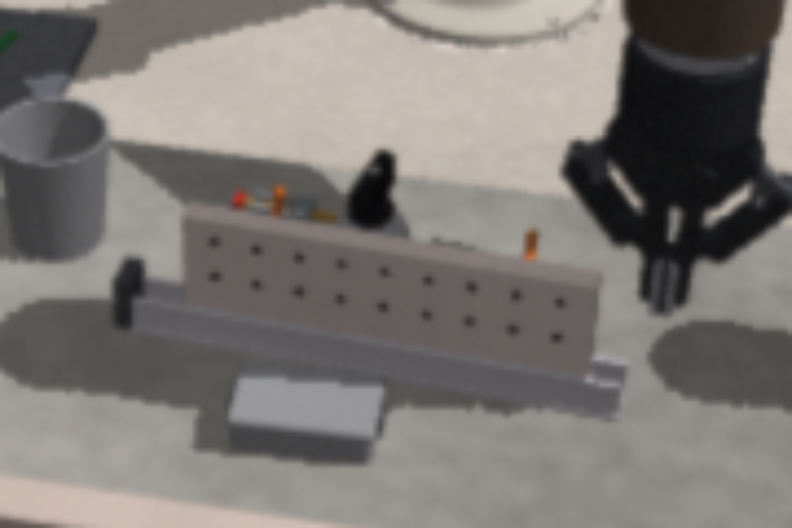

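View pics/w2.png

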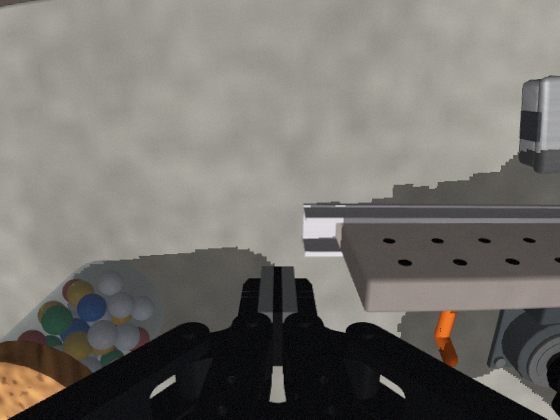

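Call:
drive_tool([
  [0,0,0,8.2,0],
  [0,0,0,8.2,0],
  [0,0,0,8.2,0],
  [0,0,0,8.2,0],
  [0,0,0,8.2,0],
  [0,0,0,8.2,0],
  [0,0,0,8.2,0],
  [0,0,0,8.2,0],
  [0,0,0,8.2,0],
  [0,0,0,8.2,0],
  [0,0,0.005,8,0],
  [0,0,0,0,0],
  [0.008,0,0,0,0],
  [0.008,0,0,0,0],
  [0,0,0,0,0],
  [0,0,0,0,0],
])

```text
clock: 6.75
position: [615.3, 162.0, 140.7]
ee_rot: [-0.685, 0.728, -0.0, 0.0]
contact_force: [-0.1, 0.8, -0.3]
gripper_width: 0.1
```

```bash
python3 - <<'E'
from h import *
st();wsnap('w3')
E
```

```text
t 6.75 p [615.3 162.  140.7] yaw -93.47 F [-0.11  0.76 -0.34] M [-0.053 -0.014 -0.03 ] w 0.1 j [ 0.51  0.45 -0.05  0.   -1.07 -0.57]
```

View pics/w3.png

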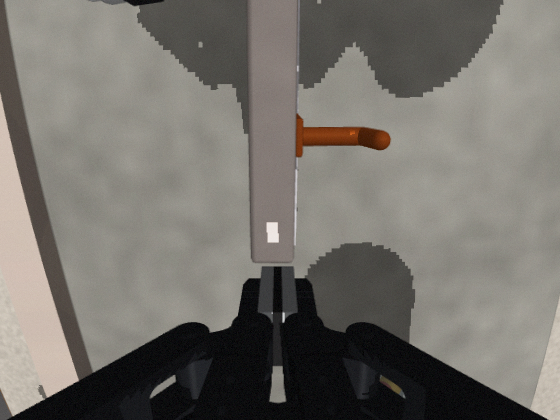

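Call:
drive_tool([
  [0.003,0,0,0,0],
  [0.003,0,0,0,0],
  [0.001,0,0,0,0],
  [0.001,0,0,0,0],
  [0.001,0,0,0,0],
  [0.001,0,0,0,0],
  [0.001,0,0,0,0],
  [0.001,0,0,0,0],
  [0.001,0,0,0,0],
  [0.001,0,0,0,0],
])

```text
clock: 7.8
position: [614.2, 148.4, 140.3]
ee_rot: [-0.685, 0.728, 0.0, -0.0]
contact_force: [-1.1, 1.6, -0.2]
gripper_width: 0.1
```

Call:
drive_tool([
  [0.002,0,0,0,0],
  [0.002,0,0,0,0],
  [0.002,0,0,0,0],
  [0.002,0,0,0,0],
  [0.002,0,0,0,0],
  [0.001,0,0,0,0],
  [0.001,0,0,0,0],
  [0.001,0,0,0,0],
])

```text
clock: 8.6
position: [613.4, 135.4, 140.3]
ee_rot: [-0.685, 0.728, 0.0, -0.0]
contact_force: [0.6, 1.1, -0.2]
gripper_width: 0.0
```

```bash
python3 - <<'E'
from h import *
st();wsnap('w4')
im=arm.get_image('top')[0];cv2.imwrite('pics/t4c.png',cv2.resize(im[150:280,195:355],None,fx=5,fy=4.6,interpolation=cv2.INTER_CUBIC))
E
```

```text
t 8.6 p [613.4 135.4 140.3] yaw -93.46 F [ 0.64  1.1  -0.23] M [0.348 0.025 0.022] w 0.0 j [ 0.47  0.44 -0.07 -0.   -1.06 -0.53]
```

View pics/w4.png

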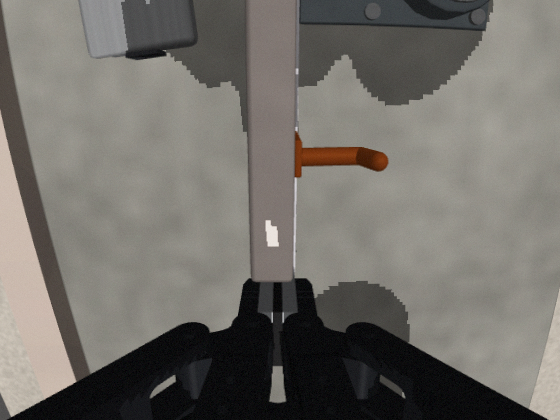

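View pics/t4c.png

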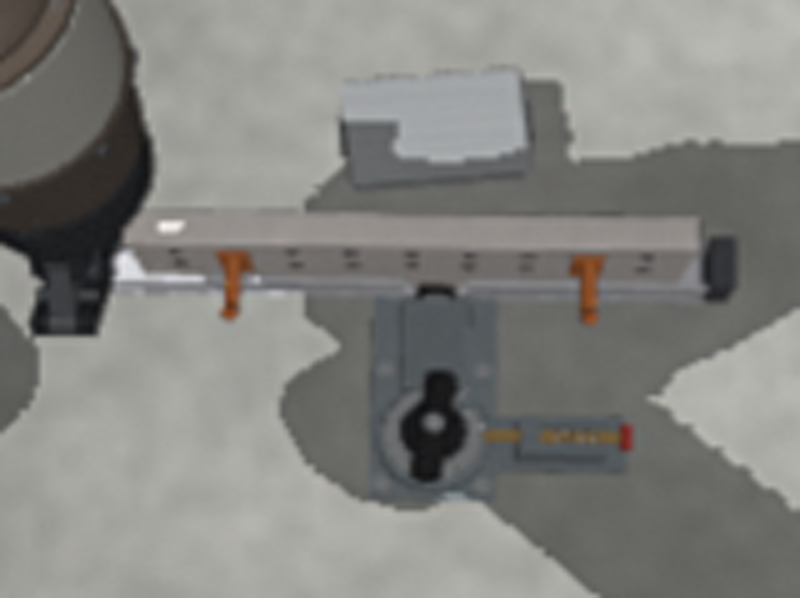

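Call:
drive_tool([
  [0.0015,0,0,0,0],
  [0.0015,0,0,0,0],
  [0.001,0,0,0,0],
  [0.001,0,0,0,0],
  [0.001,0,0,0,0],
  [0.0005,0,0,0,0],
  [0.0005,0,0,0,0],
])

```text
clock: 9.4
position: [613.0, 128.5, 140.3]
ee_rot: [-0.685, 0.728, 0.0, 0.0]
contact_force: [-0.2, 1.3, -0.6]
gripper_width: -0.1
```

```bash
python3 -c "from h import *;st()"
```

```text
t 9.4 p [613.  128.5 140.3] yaw -93.46 F [-0.2   1.27 -0.6 ] M [ 0.382 -0.072  0.046] w -0.1 j [ 0.46  0.43 -0.08 -0.   -1.06 -0.52]
```

Call:
drive_tool([
  [0.0005,0,0,0,0],
  [0.0005,0,0,0,0],
])

```text
clock: 9.6
position: [613.0, 127.5, 140.3]
ee_rot: [-0.685, 0.728, -0.0, 0.0]
contact_force: [0.0, 1.9, -1.7]
gripper_width: 0.1
```

```bash
python3 -c "from h import *;st()"
```

```text
t 9.6 p [613.  127.5 140.3] yaw -93.46 F [ 0.03  1.85 -1.71] M [ 0.408 -0.048 -0.026] w 0.1 j [ 0.46  0.43 -0.08  0.   -1.06 -0.52]
```

Call:
drive_tool([
  [0.0005,0,0,0,0],
  [0.0003,0,0,0,0],
])

```text
clock: 9.8
position: [612.9, 126.7, 140.3]
ee_rot: [-0.685, 0.728, -0.0, 0.0]
contact_force: [0.5, 1.4, -0.8]
gripper_width: -0.0
```

Call:
drive_tool([
  [0.0004,0,0,0,0],
  [0.0003,0,0,0,0],
])

```text
clock: 10.0
position: [612.9, 126.0, 140.3]
ee_rot: [-0.685, 0.728, 0.0, -0.0]
contact_force: [-0.2, 1.6, -0.5]
gripper_width: 0.2
```

```bash
python3 - <<'E'
from h import *
st();wsnap('w5')
im=arm.get_image('top')[0];cv2.imwrite('pics/t5.png',im);cv2.imwrite('pics/t5c.png',cv2.resize(im[180:220,300:355],None,fx=12,fy=12,interpolation=cv2.INTER_CUBIC))
E
```

```text
t 10.0 p [612.9 126.  140.3] yaw -93.46 F [-0.17  1.64 -0.46] M [ 0.453 -0.022 -0.014] w 0.2 j [ 0.46  0.43 -0.08 -0.   -1.06 -0.52]
```

View pics/t5c.png

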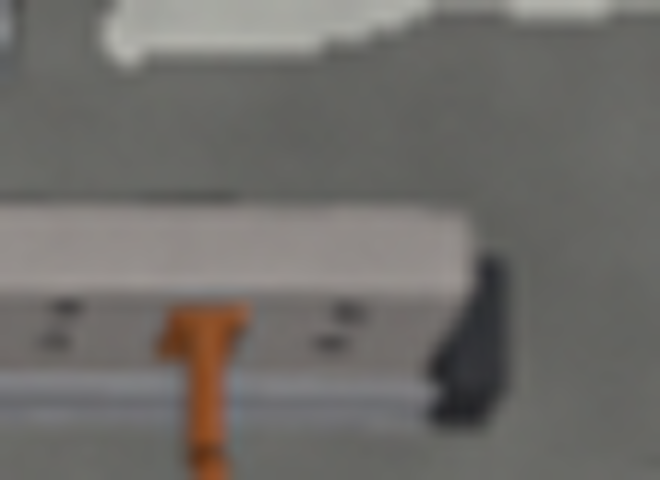

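Call:
drive_tool([
  [0.0003,0,0,0,0],
  [0.0003,0,0,0,0],
])

```text
clock: 10.3
position: [612.9, 125.4, 140.3]
ee_rot: [-0.685, 0.728, -0.0, 0.0]
contact_force: [-0.1, 1.6, -0.6]
gripper_width: 0.2
```

Call:
drive_tool([
  [0.0003,0,0,0,0],
  [0.0003,0,0,0,0],
])

```text
clock: 10.5
position: [612.8, 124.8, 140.3]
ee_rot: [-0.685, 0.728, 0.0, 0.0]
contact_force: [-0.2, 2.1, -0.7]
gripper_width: 0.3
```

```bash
python3 -c "from h import *;st()"
```

```text
t 10.5 p [612.8 124.8 140.3] yaw -93.46 F [-0.23  2.11 -0.73] M [0.416 0.003 0.005] w 0.3 j [ 0.46  0.43 -0.08 -0.   -1.06 -0.52]
```

Call:
drive_tool([
  [0.0003,0,0,0,0],
  [0.0003,0,0,0,0],
])

```text
clock: 10.7
position: [612.8, 124.3, 140.4]
ee_rot: [-0.685, 0.728, 0.0, 0.0]
contact_force: [-0.2, 1.6, -0.7]
gripper_width: -0.1
```

```bash
python3 -c "from h import *;st()"
```

```text
t 10.7 p [612.8 124.3 140.4] yaw -93.46 F [-0.2   1.59 -0.73] M [ 0.667 -0.015 -0.027] w -0.1 j [ 0.46  0.43 -0.08 -0.   -1.06 -0.52]
```

Call:
drive_tool([
  [0.0002,0,0,0,0],
  [0,0,0,0,0],
])

```text
clock: 10.9
position: [612.8, 124.3, 140.3]
ee_rot: [-0.685, 0.728, 0.0, 0.0]
contact_force: [0.3, 2.2, -0.2]
gripper_width: -0.1
```

```bash
python3 -c "from h import *;st()"
```

```text
t 10.9 p [612.8 124.3 140.3] yaw -93.45 F [ 0.31  2.15 -0.19] M [ 0.677 -0.02   0.04 ] w -0.1 j [ 0.46  0.43 -0.08 -0.   -1.06 -0.52]
```

Call:
drive_tool([
  [0.0003,0,0,0,0],
  [0,0,0,0,0],
])

```text
clock: 11.1
position: [613.0, 124.2, 140.4]
ee_rot: [-0.686, 0.728, 0.0, 0.001]
contact_force: [-0.4, 4.0, -0.7]
gripper_width: -0.1
```

```bash
python3 -c "from h import *;st()"
```

```text
t 11.1 p [613.  124.2 140.4] yaw -93.45 F [-0.44  3.98 -0.67] M [ 1.111 -0.04   0.037] w -0.1 j [ 0.46  0.43 -0.08 -0.   -1.06 -0.52]
```

Call:
drive_tool([
  [-0.005,0,0,0,0],
  [-0.01,0,0,0,0],
  [-0.01,0,0,0,0],
  [0,0,-0.03,0,0],
  [0,0,-0.03,0,0],
  [0,0,-0.03,0,0],
  [0,0,0,-8.4,0.05],
  [0,0,0,-8.4,0.05],
  [0,0,0,-8.4,0.05],
  [0,0,0,-8.4,0.05],
  [0,0,0,-8.4,0.05],
  [0,0,0,-8.4,0.05],
  [0,0,0,-8.4,0.05],
  [0,0,0,-8.4,0.05],
  [0,0,0,-8.4,0.05],
  [0,0,0,-8.4,0.05],
  [0,0,0,0,0.05],
])

```text
clock: 12.8
position: [614.1, 149.1, 230.2]
ee_rot: [0.997, -0.082, -0.0, 0.0]
contact_force: [-0.4, 0.3, -0.2]
gripper_width: 49.9
```

Call:
drive_tool([
  [-0.0135,0.0325,0,0,0.05],
  [-0.0135,0.0325,0,0,0.05],
  [-0.0135,0.0325,0,0,0.05],
  [-0.0135,0.0325,0,0,0.05],
  [-0.0135,0.0325,0,0,0.05],
  [0,0,0,0,0.05],
  [0,0,0,0,0.05],
])

```text
clock: 13.5
position: [521.0, -0.8, 230.9]
ee_rot: [0.996, -0.084, 0.001, -0.0]
contact_force: [0.3, -0.1, -0.4]
gripper_width: 49.8
```

```bash
python3 - <<'E'
from h import *
st();wsnap('w6')
im=arm.get_image('scene')[0];cv2.imwrite('pics/s6.png',im);cv2.imwrite('pics/s6c.png',cv2.resize(im[170:280,200:360],None,fx=5,fy=5,interpolation=cv2.INTER_CUBIC))
E
```

```text
t 13.5 p [521.   -0.8 230.9] yaw -9.63 F [ 0.31 -0.07 -0.4 ] M [ 0.022 -0.086 -0.022] w 49.8 j [ 0.31  0.19 -0.2   0.   -1.19  1.09]
```

View pics/w6.png

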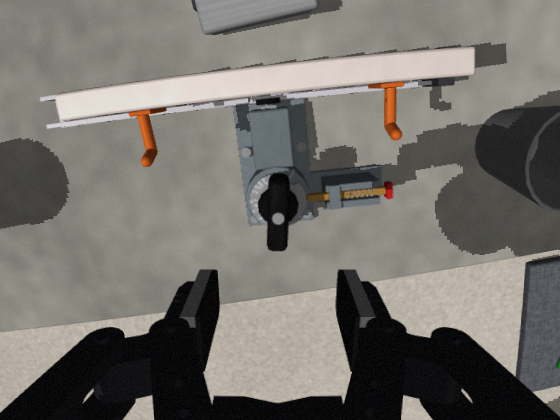

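View pics/s6c.png

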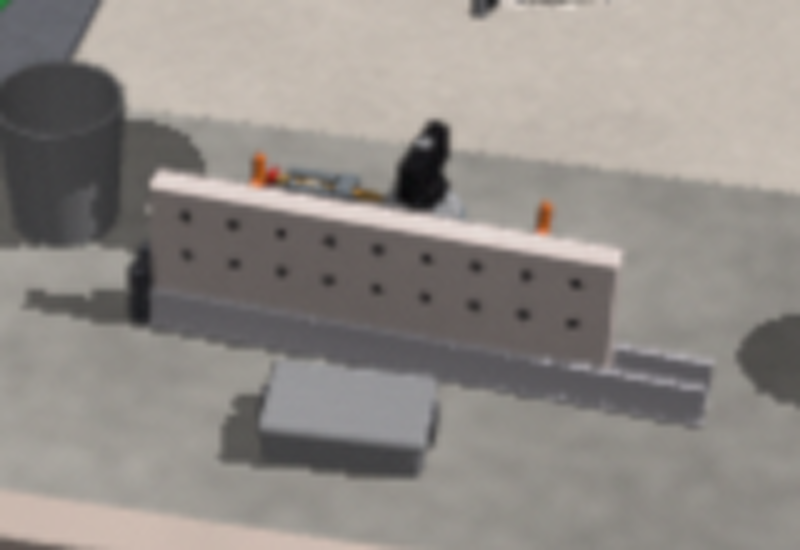

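```bash
python3 - <<'E'
import cv2
im=cv2.imread('pics/w6.png');cv2.imwrite('pics/w6c.png',cv2.resize(im[155:260,230:365],None,fx=5.7,fy=5.7,interpolation=cv2.INTER_CUBIC))
E
```

```text
(no output)
```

View pics/w6c.png

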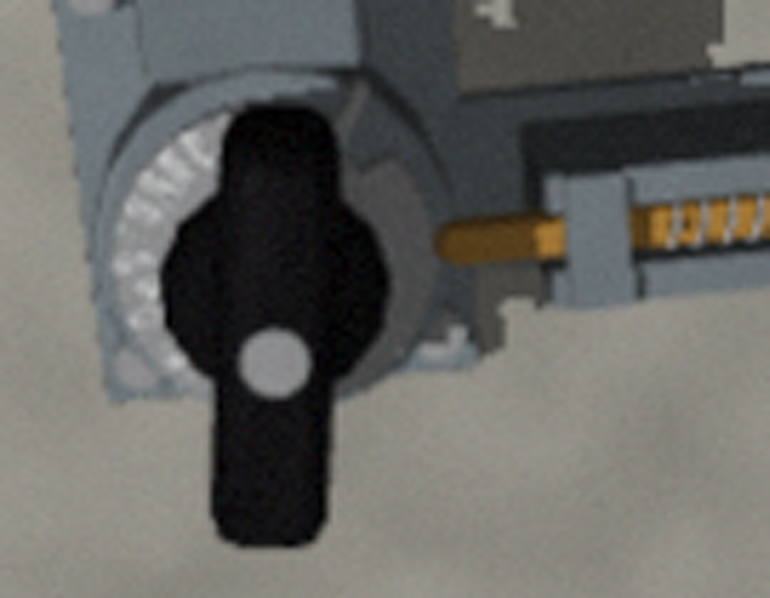

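```bash
python3 - <<'E'
from h import *
np.set_printoptions(precision=1,suppress=True)
def c(l):return [(x/5.7+230-.4,y/5.7+155-.4) for x,y in l]
P=wray('w6',c([(275,362),(275,105),(268,545),(212,440),(329,440),(222,150),(338,150)]),174)
print(P)
print('wingyaw',np.degrees(np.arctan2(*( (P[1]-P[2])[[1,0]]))), 'mid',(P[1]+P[2])/2)
D=wray('w6',c([(437,240),(400,155),(365,165),(345,130),(360,90),(340,100),(112,260),(180,375)]),136)-[521.5,0,0]
for q in D: print(q,np.hypot(q[0],q[1]),'ang from pawl deg',np.degrees(np.arctan2(q[1],q[0]))+93.6)
E
```

```text
[[521.   -0.  174. ]
 [550.4  -5.  174. ]
 [498.6   4.6 174. ]
 [512.8   8.8 174. ]
 [510.5  -4.6 174. ]
 [546.4   1.6 174. ]
 [544.3 -11.  174. ]]
wingyaw -10.48525250659588 mid [524.5  -0.2 174. ]
[ -0.3 -21.6 136. ] 21.608999558314704 ang from pawl deg 2.769349517482098
[ 11.8 -18.5 136. ] 21.95230244409877 ang from pawl deg 36.00588525185389
[ 11.2 -13.9 136. ] 17.830581715576614 ang from pawl deg 42.536581462198605
[ 16.2 -12.  136. ] 20.192096793575963 ang from pawl deg 56.97847535930778
[ 21.1 -14.8 136. ] 25.714669513635556 ang from pawl deg 58.56763796903933
[ 20.2 -12.  136. ] 23.506902026633007 ang from pawl deg 62.81552095940169
[  4.1  20.8 136. ] 21.219844634636658 ang from pawl deg 172.42216606594036
[-13.1  14.9 136. ] 19.831667810743774 ang from pawl deg 224.9112691119218
```

Call:
drive_tool([
  [0,-0.0008,0.02,0,0.05],
  [0,0,0.03,0,0.05],
  [0,0,0.02,0,0.05],
  [0,0,0.01,0,0.05],
  [0,0,0.007,0,0.05],
  [0,0,0,0,0.05],
  [0,0,0,0,0.03],
  [0,0,0,0,0.03],
])

```text
clock: 14.4
position: [521.9, 0.5, 144.4]
ee_rot: [0.997, -0.082, 0.001, -0.0]
contact_force: [-0.3, 0.2, 0.1]
gripper_width: 30.2
```

```bash
python3 - <<'E'
from h import *
st();wsnap('w7')
E
```

```text
t 14.4 p [5.219e+02 5.000e-01 1.444e+02] yaw -9.45 F [-0.27  0.18  0.12] M [ 0.053 -0.039  0.022] w 30.2 j [ 0.31  0.26 -0.33  0.   -0.98  1.09]
```

View pics/w7.png

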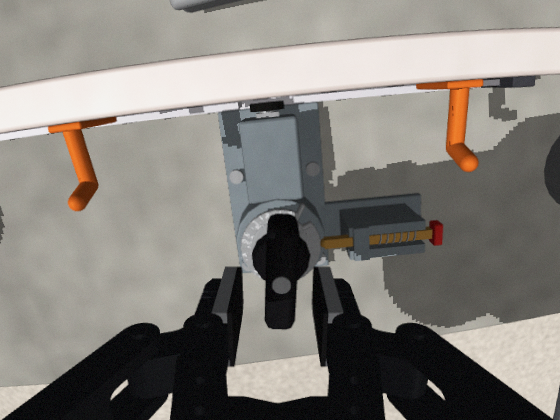

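Call:
drive_tool([
  [-0.0006,0.0005,0,0.5,0.02],
  [0,0,0,0,0],
  [0,0,0,0,0],
  [0,0,0,0,0],
  [0,0,0,0,0],
])

```text
clock: 14.95
position: [520.9, -0.2, 144.0]
ee_rot: [0.996, -0.087, 0.001, 0.0]
contact_force: [-1.6, -0.0, 5.6]
gripper_width: 0.1
```

```bash
python3 - <<'E'
from h import *
st();im=wsnap('w8')
cv2.imwrite('pics/w8c.png',cv2.resize(im[190:340,200:400],None,fx=4,fy=4,interpolation=cv2.INTER_CUBIC))
E
```

```text
t 14.95 p [ 5.209e+02 -2.000e-01  1.440e+02] yaw -9.95 F [-1.64 -0.02  5.59] M [-0.178  0.118 -0.039] w 0.1 j [ 0.31  0.26 -0.33  0.   -0.98  1.09]
```

View pics/w8c.png

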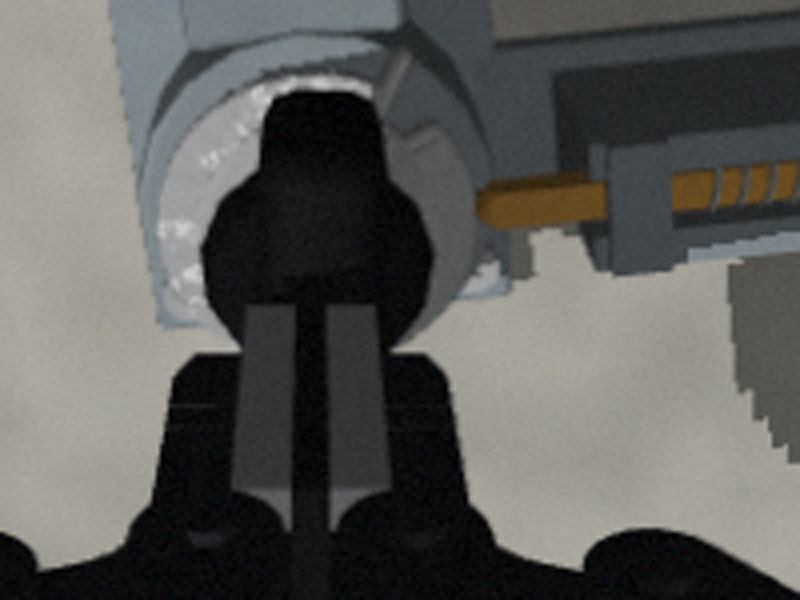

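```bash
python3 - <<'E'
from h import *
np.set_printoptions(precision=1,suppress=True)
for f,pts in (('w8',[(267,275),(288,275),(277,275),(277,268),(280,240),(280,220),(277,290),(267,300),(310,205)]),('w7',[(230,290),(328,290),(282,286),(282,310),(280,225),(325,275),(236,272)])):
    print(f,wray(f,pts))
s=snap('scene','s8')[0];cv2.imwrite('pics/s8c.png',cv2.resize(s[120:250,210:370],None,fx=4.6,fy=4.6,interpolation=cv2.INTER_CUBIC))
st()
E
```

```text
w8 [[532.    3.  186.6]
 [530.2  -5.  185.8]
 [530.9  -0.8 185.7]
 [531.2  -0.8 180.3]
 [540.9  -3.8 174.8]
 [545.8  -4.7 164.2]
 [531.5  -0.9 198.4]
 [531.3   2.7 203.9]
 [536.2 -20.2 119.3]]
w7 [[534.8  16.8 198.1]
 [529.1 -18.3 198.3]
 [520.8  -0.3 175.3]
 [508.7   1.6 175. ]
 [546.2  -3.6 169. ]
 [529.3 -18.6 187.1]
 [535.   16.  184.5]]
t 15.05 p [520.9  -0.2 144. ] yaw -9.94 F [-1.   0.5  5.4] M [-0.2  0.2 -0. ] w -0.1 j [ 0.3  0.3 -0.3  0.  -1.   1.1]
```

View pics/s8c.png

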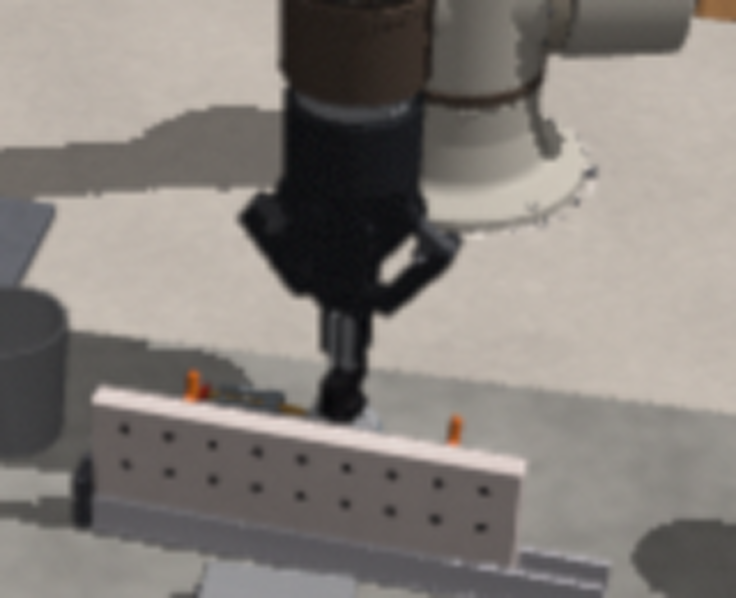

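```bash
python3 - <<'E'
from h import *
np.set_printoptions(precision=1,suppress=True)
for f,ys in (('w2',range(262,300,4)),('w3',range(260,300,4))):
    print(f,np.load(f'pics/{f}_T.npy')[:3,3]);print(wray(f,[(266,y) for y in ys]+[(288,y) for y in ys]))
E
```

```text
w2 [695.9 175.2 320.8]
[[591.3 188.9 100.3]
 [628.  184.  181.5]
 [627.8 183.9 184.8]
 [628.1 183.8 188.8]
 [628.2 183.6 192.4]
 [628.2 183.6 195.6]
 [627.6 183.5 197.6]
 [627.5 183.5 200.3]
 [627.4 183.4 203. ]
 [628.4 183.2 207.4]
 [590.9 174.6 101.2]
 [628.  174.9 182.6]
 [627.4 175.  184.9]
 [627.9 175.1 189.4]
 [627.3 175.2 191.6]
 [627.6 175.3 195.3]
 [627.7 175.4 198.6]
 [627.7 175.4 201.5]
 [627.5 175.5 204. ]
 [627.5 175.6 206.6]]
w3 [609.7  83.6 313.9]
[[617.6 142.9 188.6]
 [623.4 187.2 100.9]
 [618.7 152.5 176. ]
 [618.5 151.9 180.6]
 [618.4 151.7 184.5]
 [618.3 152.1 186.9]
 [618.2 152.1 190. ]
 [618.1 151.6 193.9]
 [618.  152.  196.1]
 [617.9 151.8 199.1]
 [609.5 143.  189.4]
 [609.5 187.7 101.5]
 [609.7 152.2 177.6]
 [609.8 152.1 181.2]
 [609.9 152.5 183.9]
 [609.9 152.4 187.3]
 [610.  152.  191. ]
 [610.1 152.7 192.8]
 [610.2 152.5 196. ]
 [610.2 152.6 198.5]]
```

Call:
drive_tool([
  [0,0,-0.003,0,0.05],
  [0,0,0,0,0.05],
  [0,0,0,0,0.05],
  [0,0,0.01,0,0.05],
  [0,0,0.01,0,0.05],
  [0,0,0.009,0,0.05],
  [0,0,0,0,0.03],
  [0,0,0,0,0.03],
])

```text
clock: 15.85
position: [520.2, -0.2, 116.8]
ee_rot: [0.996, -0.087, -0.001, 0.0]
contact_force: [1.2, -0.0, 0.4]
gripper_width: 30.2
```

```bash
python3 - <<'E'
from h import *
np.set_printoptions(precision=1,suppress=True)
st();im=wsnap('w9')
cv2.imwrite('pics/w9c.png',cv2.resize(im[200:350,180:380],None,fx=4,fy=4,interpolation=cv2.INTER_CUBIC))
E
```

```text
t 15.85 p [520.2  -0.2 116.8] yaw -9.95 F [ 1.2 -0.   0.4] M [-0.1 -0.   0. ] w 30.2 j [ 0.3  0.3 -0.4  0.  -0.9  1.1]
```

View pics/w9c.png

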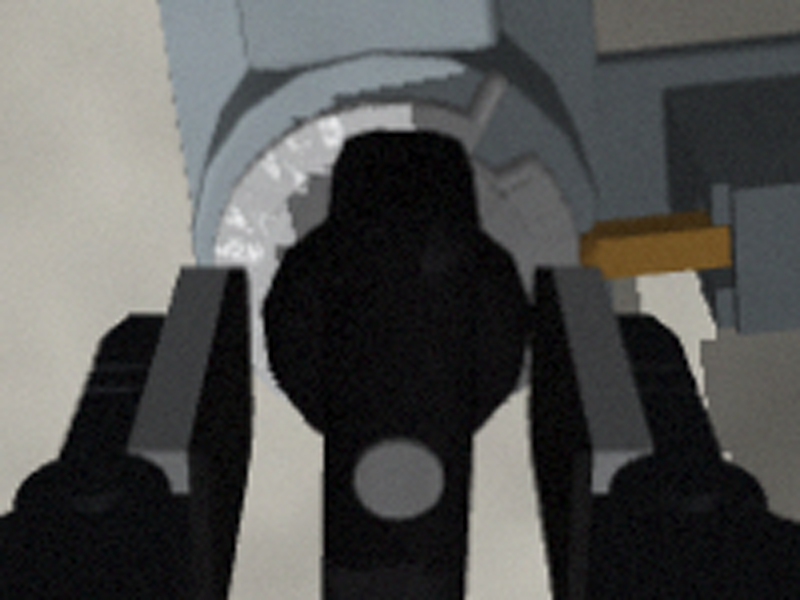

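```bash
python3 - <<'E'
from h import *
np.set_printoptions(precision=1,suppress=True)
c=[(255,280),(300,280),(308,275),(290,270),(255,270),(275,250),(262,290),(297,290),(232,270),(235,300),(316,275),(280,320)]
print(wray('w9',[(x,y) for x,y in c]))
E
```

```text
[[527.    9.  153.3]
 [522.4  -9.1 150.8]
 [524.2 -12.8 150.9]
 [540.   -7.  174.8]
 [530.6   8.4 151.4]
 [546.6  -2.9 171.2]
 [532.    4.4 171.3]
 [530.9  -8.  173.2]
 [533.8  17.  154.9]
 [531.2  14.3 174.2]
 [527.5 -15.9 158.1]
 [521.3  -0.3 175.8]]
```

Call:
drive_tool([
  [0.001,0,-0.005,0,0.03],
  [0,0,0,0,0.02],
  [0,0,0,0,0],
  [0,0,0,0,0],
  [0,0,0,0,0],
])

```text
clock: 16.4
position: [522.1, -0.9, 123.5]
ee_rot: [0.996, -0.086, 0.001, 0.0]
contact_force: [-0.9, -2.0, 5.6]
gripper_width: 12.6
```

```bash
python3 - <<'E'
from h import *
st();im=wsnap('w10')
cv2.imwrite('pics/w10c.png',cv2.resize(im[200:350,180:380],None,fx=4,fy=4,interpolation=cv2.INTER_CUBIC))
E
```

```text
t 16.4 p [522.1  -0.9 123.5] yaw -9.92 F [-0.91 -2.02  5.63] M [-0.995  0.115  0.117] w 12.6 j [ 0.31  0.28 -0.36  0.   -0.93  1.09]
```

View pics/w10c.png

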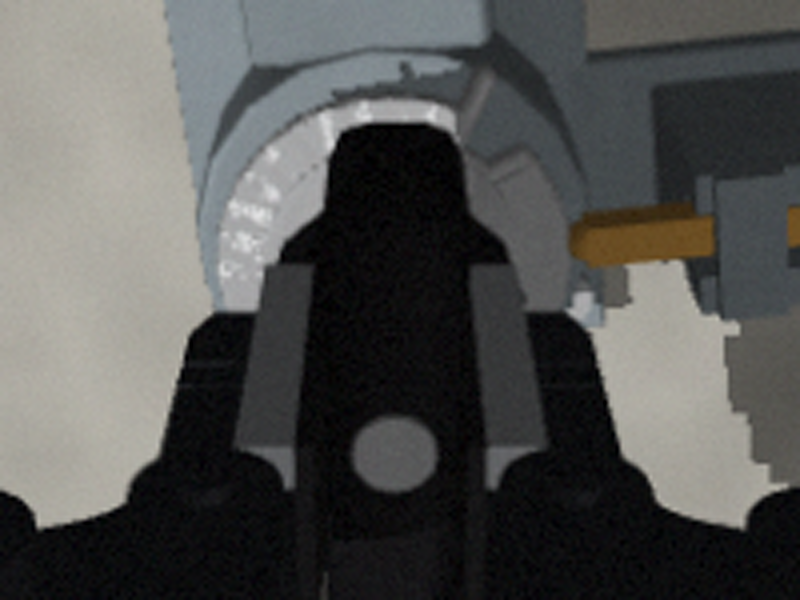

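Call:
drive_tool([
  [0,0.0007,-0.0015,0,0],
  [0,0,0,0,0],
  [0,0,0,3,0],
  [0,0,0,3,0],
  [0,0,0,3,0],
  [0,0,0,0,0],
])

```text
clock: 17.05
position: [521.8, -0.9, 123.6]
ee_rot: [0.986, -0.165, 0.0, -0.0]
contact_force: [3.7, -3.1, -2.2]
gripper_width: 12.9
```

```bash
python3 - <<'E'
from h import *
st();im=wsnap('w11')
cv2.imwrite('pics/w11c.png',cv2.resize(im[200:350,180:380],None,fx=4,fy=4,interpolation=cv2.INTER_CUBIC))
E
```

```text
t 17.05 p [521.8  -0.9 123.6] yaw -18.97 F [ 3.66 -3.11 -2.2 ] M [-0.84  -1.081 -0.082] w 12.9 j [ 0.31  0.28 -0.36  0.   -0.93  0.93]
```

View pics/w11c.png

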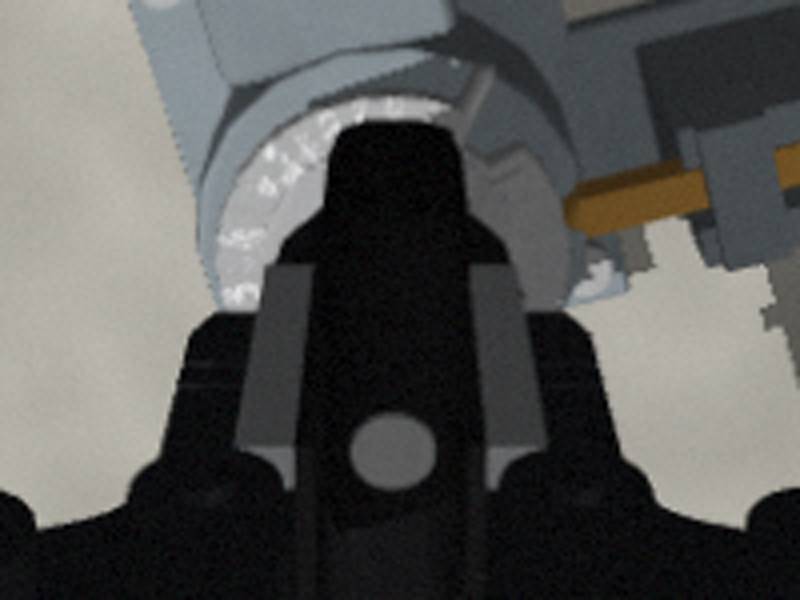

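Call:
drive_tool([
  [0.0008,0.0004,0,0,0],
  [0,0,0,3,0],
  [0,0,0,3,0],
  [0,0,0,3,0],
  [0,0,0,3,0],
  [0,0,0,3,0],
  [0,0,0,0,0],
])

```text
clock: 17.8
position: [521.9, -1.1, 123.6]
ee_rot: [0.956, -0.292, -0.0, -0.0]
contact_force: [2.8, -0.4, -2.6]
gripper_width: 13.0
```

```bash
python3 - <<'E'
from h import *
st();im=wsnap('w12')
cv2.imwrite('pics/w12c.png',cv2.resize(im[200:350,180:380],None,fx=4,fy=4,interpolation=cv2.INTER_CUBIC))
E
```

```text
t 17.8 p [521.9  -1.1 123.6] yaw -33.94 F [ 2.8  -0.44 -2.65] M [-0.    -0.83  -0.016] w 13.0 j [ 0.31  0.28 -0.35 -0.   -0.93  0.67]
```

View pics/w12c.png

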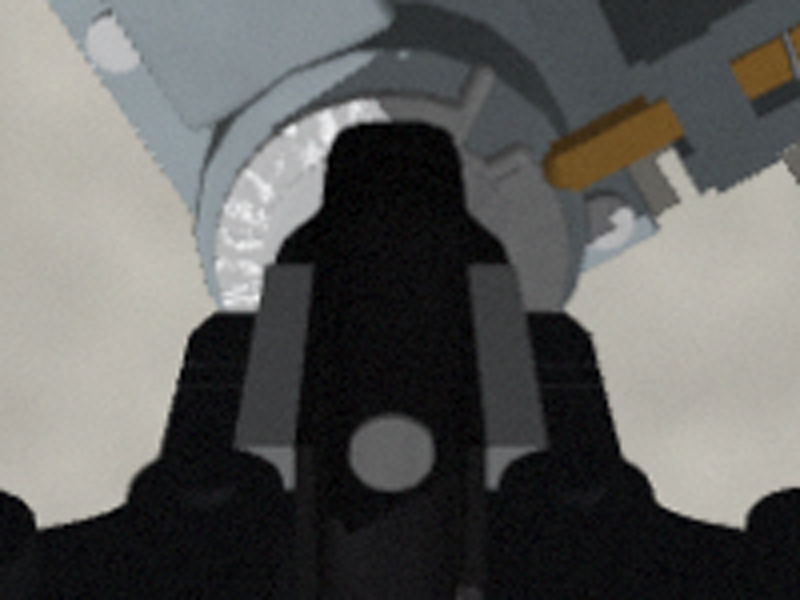

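Call:
drive_tool([
  [0.0005,-0.0003,0,0,0],
  [0,0,0,3,0],
  [0,0,0,3,0],
  [0,0,0,3,0],
  [0,0,0,0,0],
])

```text
clock: 18.35
position: [521.9, -1.3, 123.6]
ee_rot: [0.931, -0.366, -0.001, -0.0]
contact_force: [-0.3, 2.5, -1.4]
gripper_width: 12.7
```

```bash
python3 - <<'E'
from h import *
st();im=wsnap('w13')
cv2.imwrite('pics/w13c.png',cv2.resize(im[200:300,260:380],None,fx=6,fy=6,interpolation=cv2.INTER_CUBIC))
E
```

```text
t 18.35 p [521.9  -1.3 123.6] yaw -42.93 F [-0.28  2.48 -1.44] M [ 0.594 -0.219 -0.092] w 12.7 j [ 0.31  0.28 -0.35 -0.   -0.93  0.51]
```

View pics/w13c.png

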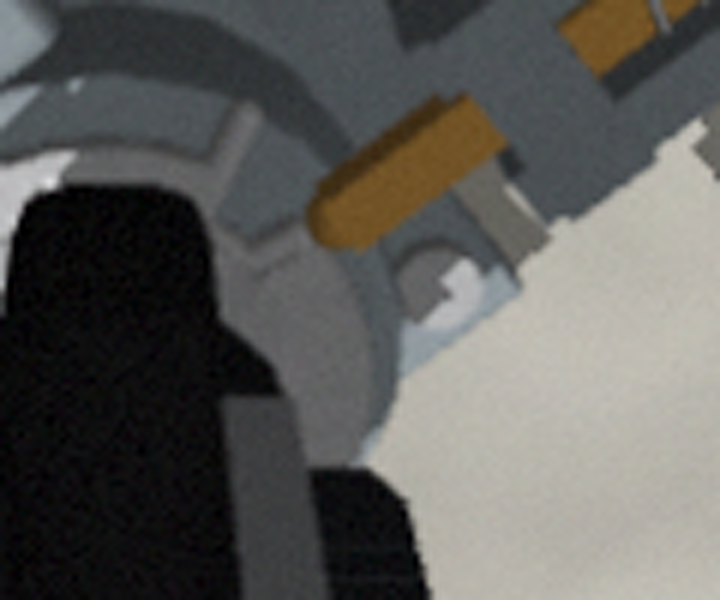

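Call:
drive_tool([
  [0,-0.0003,0,1.5,0],
  [0,0,0,1.5,0],
  [0,0,0,1.5,0],
  [0,0,0,0,0],
])

```text
clock: 18.8
position: [522.1, -1.4, 123.6]
ee_rot: [0.915, -0.403, -0.001, 0.0]
contact_force: [-1.4, 2.1, -1.0]
gripper_width: 12.5
```

```bash
cat > lk.py <<'E'
import sys
from h import *
f=sys.argv[1];st();im=wsnap(f);st()
cv2.imwrite(f'pics/{f}c.png',cv2.resize(im[180:280,260:380],None,fx=6,fy=6,interpolation=cv2.INTER_CUBIC))
E
python3 lk.py w14
```

```text
t 18.8 p [522.1  -1.4 123.6] yaw -47.52 F [-1.44  2.13 -1.02] M [ 0.928  0.441 -0.005] w 12.5 j [ 0.31  0.28 -0.35 -0.   -0.93  0.43]
t 18.85 p [522.1  -1.4 123.6] yaw -47.5 F [-2.46  2.78 -1.25] M [ 0.971  0.429 -0.071] w 12.5 j [ 0.31  0.28 -0.35 -0.   -0.93  0.43]
```

View pics/w14c.png

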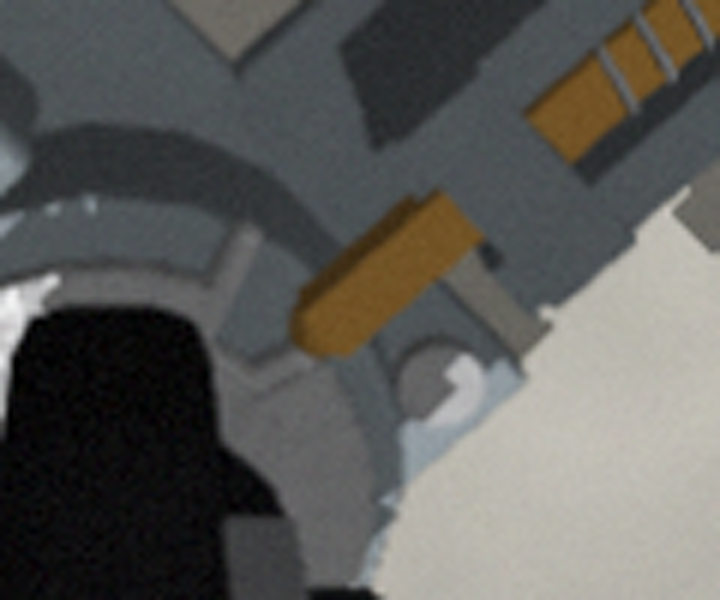

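Call:
drive_tool([
  [-0.0006,0,0,1,0],
  [0,0,0,1,0],
  [0,0,0,0,0],
])

```text
clock: 19.15
position: [522.0, -1.3, 123.6]
ee_rot: [0.908, -0.419, -0.0, 0.0]
contact_force: [-1.1, 0.7, -1.1]
gripper_width: 12.6
```

```bash
python3 lk.py w15
```

```text
t 19.15 p [522.   -1.3 123.6] yaw -49.51 F [-1.13  0.65 -1.1 ] M [ 0.243  0.192 -0.053] w 12.6 j [ 0.31  0.28 -0.35  0.   -0.93  0.4 ]
t 19.2 p [522.   -1.2 123.6] yaw -49.5 F [-0.58  0.33 -1.41] M [ 0.196  0.196 -0.082] w 12.7 j [ 0.31  0.28 -0.35  0.   -0.93  0.4 ]
```

View pics/w15c.png

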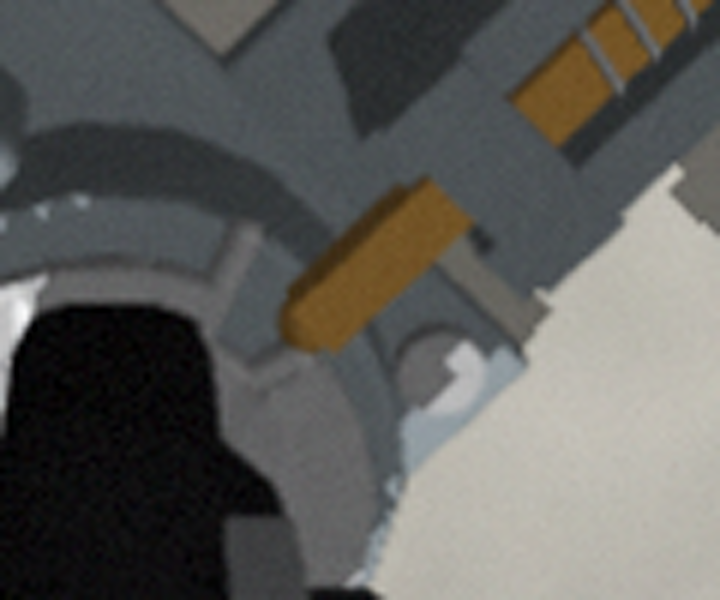

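Call:
drive_tool([
  [0,0,0,1,0],
  [0,0,0,1,0],
  [0,0,0,0,0],
])

```text
clock: 19.5
position: [522.0, -1.2, 123.7]
ee_rot: [0.901, -0.435, -0.0, 0.0]
contact_force: [-0.6, -0.1, -2.2]
gripper_width: 12.3
```

```bash
python3 lk.py w16
```

```text
t 19.5 p [522.   -1.2 123.7] yaw -51.51 F [-0.64 -0.13 -2.19] M [-0.034  0.232  0.035] w 12.3 j [ 0.31  0.28 -0.35  0.   -0.93  0.36]
t 19.55 p [522.   -1.2 123.7] yaw -51.5 F [-0.23  0.07 -3.31] M [-0.079  0.254 -0.064] w 12.7 j [ 0.31  0.28 -0.35  0.   -0.93  0.36]
```

View pics/w16c.png

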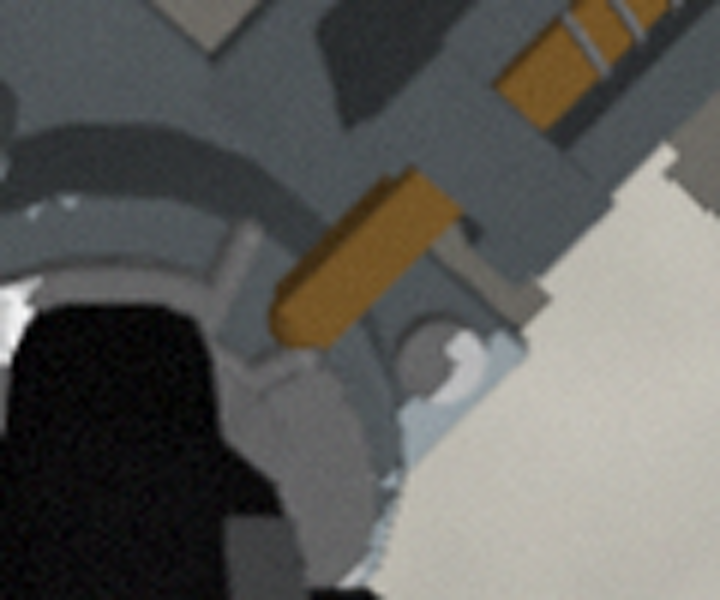

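```bash
cat > nose.py <<'E'
from h import *
def nose(f,pts,off):
    P=wray(f,[(x/6+260-.4,y/6+off-.4) for x,y in pts],135.5)
    a=np.radians(-3.6);X=np.array([np.cos(a),np.sin(a)]);Y=np.array([-np.sin(a),np.cos(a)])
    for p in P: d=p[:2]-[521.3,0];print(f,'cx %.1f cy %.1f'%(d@X,d@Y))
E
python3 - <<'E'
from nose import *
nose('w13',[(310,220),(330,245),(470,100),(505,150)],200)
nose('w14',[(293,315),(305,352),(440,190),(482,237)],180)
nose('w15',[(284,312),(295,345),(430,180),(470,222)],180)
nose('w16',[(272,310),(285,345),(413,168),(460,212)],180)
E
```

```text
w13 cx 1.9 cy -21.9
w13 cx -0.8 cy -21.8
w13 cx 1.9 cy -37.3
w13 cx -3.1 cy -37.0
w14 cx 2.7 cy -22.5
w14 cx -0.2 cy -21.1
w14 cx 2.4 cy -37.4
w14 cx -2.6 cy -37.2
w15 cx 2.5 cy -22.1
w15 cx -0.1 cy -20.8
w15 cx 2.2 cy -37.3
w15 cx -2.5 cy -37.1
w16 cx 2.5 cy -21.7
w16 cx -0.2 cy -20.2
w16 cx 2.5 cy -37.1
w16 cx -2.6 cy -37.0
```

Call:
drive_tool([
  [0,0,0,1,0],
  [0,0,0,0.8,0],
  [0,0,0,0,0],
])

```text
clock: 19.85
position: [522.0, -1.2, 123.6]
ee_rot: [0.894, -0.449, -0.0, 0.0]
contact_force: [-0.7, -0.2, -2.9]
gripper_width: 12.9
```

```bash
python3 lk.py w17
```

```text
t 19.85 p [522.   -1.2 123.6] yaw -53.3 F [-0.73 -0.21 -2.88] M [-0.337  0.214 -0.   ] w 12.9 j [ 0.31  0.28 -0.35  0.   -0.93  0.33]
t 19.9 p [522.   -1.2 123.6] yaw -53.29 F [-0.76 -0.67 -3.41] M [-0.328  0.279  0.027] w 12.4 j [ 0.31  0.28 -0.35  0.   -0.93  0.33]
```

View pics/w17c.png

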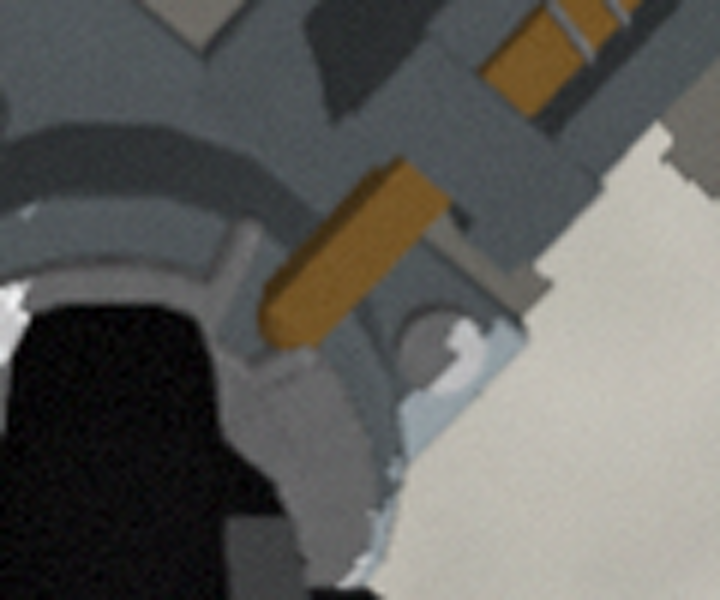

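Call:
drive_tool([
  [0,0,0,0.8,0],
  [0,0,0,0.7,0],
  [0,0,0,0,0],
])

```text
clock: 20.2
position: [522.0, -1.2, 123.7]
ee_rot: [0.888, -0.46, -0.0, 0.0]
contact_force: [-0.7, -2.3, -3.9]
gripper_width: 12.6
```

```bash
python3 lk.py w18; python3 - <<'E'
from nose import *
nose('w17',[(262,310),(275,345),(401,158),(450,202)],180)
E
```

```text
t 20.2 p [522.   -1.2 123.7] yaw -54.79 F [-0.74 -2.27 -3.86] M [-0.56   0.255  0.049] w 12.6 j [ 0.31  0.28 -0.35  0.   -0.93  0.31]
t 20.25 p [522.   -1.2 123.7] yaw -54.78 F [-0.64 -1.93 -3.49] M [-0.551  0.244  0.047] w 12.6 j [ 0.31  0.28 -0.35  0.   -0.93  0.31]
w17 cx 2.4 cy -21.2
w17 cx -0.3 cy -19.6
w17 cx 2.6 cy -37.1
w17 cx -2.7 cy -37.0
```

View pics/w18c.png

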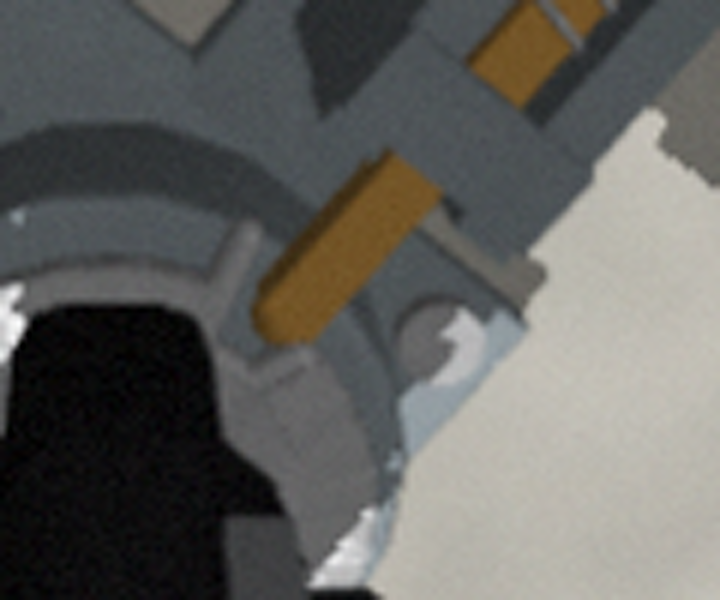

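Call:
drive_tool([
  [0,0,0,0.7,0],
  [0,0.0002,0,0.7,0],
  [0,0,0,0,0],
])

```text
clock: 20.55
position: [522.0, -1.2, 123.7]
ee_rot: [0.882, -0.471, -0.0, 0.0]
contact_force: [-0.2, -3.0, -4.5]
gripper_width: 12.5
```

```bash
python3 lk.py w19; python3 - <<'E'
from nose import *
nose('w18',[(254,308),(268,340),(388,150),(442,192)],180)
E
```

```text
t 20.55 p [522.   -1.2 123.7] yaw -56.19 F [-0.15 -3.01 -4.46] M [-0.678  0.15   0.025] w 12.5 j [ 0.31  0.28 -0.35  0.   -0.93  0.28]
t 20.6 p [522.   -1.2 123.7] yaw -56.18 F [-1.62 -2.81 -5.42] M [-0.717  0.193  0.039] w 12.8 j [ 0.31  0.28 -0.35 -0.   -0.93  0.28]
w18 cx 2.5 cy -21.0
w18 cx -0.1 cy -19.6
w18 cx 2.8 cy -37.1
w18 cx -2.6 cy -37.1
```

View pics/w19c.png

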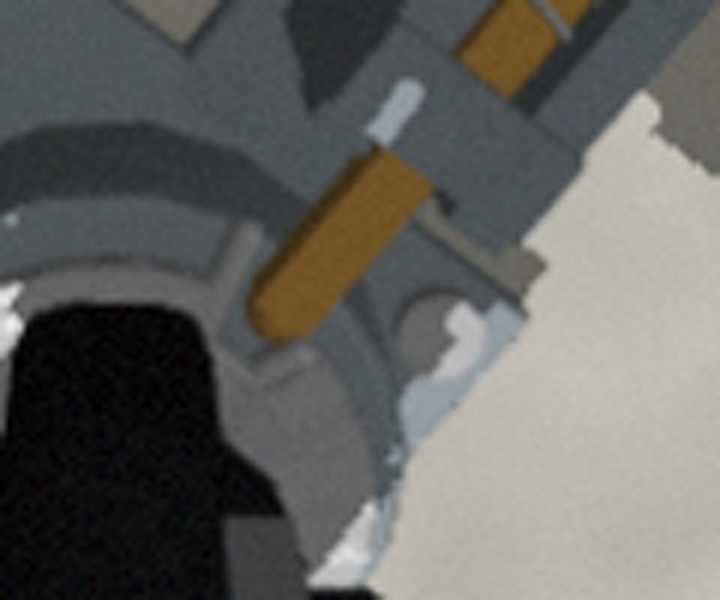

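```bash
cat > seg.py <<'E'
from h import *
a=np.radians(-3.6);X=np.array([np.cos(a),np.sin(a)]);Y=np.array([-np.sin(a),np.cos(a)])
def seg(f):
    im=cv2.GaussianBlur(cv2.imread(f'pics/{f}.png'),(3,3),0).astype(int);b,g,r=im[...,0],im[...,1],im[...,2]
    m=(r-b>40)&(g-b>12)
    ys,xs=np.nonzero(m)
    P=wray(f,list(zip(xs,ys)),135.5)[:,:2]-[521.3,0];cx,cy=P@X,P@Y
    k=(abs(cx)<6)&(cy>-50)&(cy<-10)
    cx,cy=cx[k],cy[k]; fr=k.copy()
    # per-lane nose
    o=[]
    for lo in(-2,-1,0,1):
        q=cy[(cx>lo)&(cx<=lo+1)]; q=np.sort(q)[::-1]
        o.append(q[:3].mean() if len(q)>3 else np.nan)
    front=cy[(cy>-42)].min(); q=np.sort(cy[(cx>-2)&(cx<2)]); 
    gap=np.diff(q);i=np.argmax(gap*(q[1:]>-45));print(f,np.round(o,2),'front',round(q[i+1],2),'n',((cy>-38)).sum())
if __name__=='__main__':
    import sys
    for f in sys.argv[1:]: seg(f)
E
python3 seg.py w8 w9 w10 w11 w12 w13 w14 w15 w16 w17 w18 w19
```

```text
w8 [-23.17 -22.17 -22.07 -22.32] front -37.83 n 282
w9 [-23.35 -22.18 -21.92 -21.99] front -38.25 n 409
w10 [-22.88 -21.84 -21.74 -21.97] front -37.89 n 358
w11 [-22.98 -21.92 -21.96 -22.2 ] front -37.98 n 372
w12 [-22.76 -22.03 -21.89 -22.37] front -37.65 n 380
w13 [-22.82 -21.96 -21.77 -22.16] front -37.36 n 382
w14 [-22.7  -21.69 -21.58 -21.69] front -37.23 n 386
w15 [-22.21 -21.24 -21.17 -21.54] front -37.09 n 389
w16 [-21.48 -20.77 -20.73 -21.35] front -37.11 n 406
w17 [-20.75 -20.07 -20.06 -20.71] front -37.05 n 415
w18 [-21.03 -20.22 -20.25 -20.46] front -37.05 n 408
w19 [-20.75 -20.31 -20.36 -20.6 ] front -37.0 n 408
```

```bash
python3 - <<'E'
from h import *
from seg import X,Y
for f in ['w6','w8','w10','w11','w12','w13','w14','w15','w16','w17','w18','w19']:
    im=cv2.imread(f'pics/{f}.png').astype(int);b,g,r=im[...,0],im[...,1],im[...,2]
    ys,xs=np.nonzero((r>90)&(g<60)&(b<60)&(r-g>60))
    if len(xs)<5: print(f,len(xs));continue
    P=wray(f,list(zip(xs,ys)),135.5)[:,:2]-[521.3,0];cx,cy=P@X,P@Y
    k=(abs(cx)<12)&(cy>-100)&(cy<-60)
    print(f,k.sum(),'cap cy mean %.2f min %.2f max %.2f'%(cy[k].mean(),cy[k].min(),cy[k].max()) if k.sum() else '')
E
```

```text
w6 74 cap cy mean -83.47 min -85.36 max -80.68
w8 140 cap cy mean -84.33 min -86.17 max -82.22
w10 188 cap cy mean -84.36 min -86.53 max -80.25
w11 201 cap cy mean -84.27 min -86.47 max -82.08
w12 244 cap cy mean -83.96 min -86.23 max -81.68
w13 265 cap cy mean -83.80 min -86.10 max -81.48
w14 274 cap cy mean -83.46 min -85.77 max -81.14
w15 274 cap cy mean -83.01 min -85.31 max -80.66
w16 282 cap cy mean -82.54 min -84.85 max -80.28
w17 282 cap cy mean -81.82 min -84.15 max -79.55
w18 284 cap cy mean -81.82 min -84.11 max -79.48
w19 287 cap cy mean -81.81 min -84.11 max -79.50
```

View pics/w19.png

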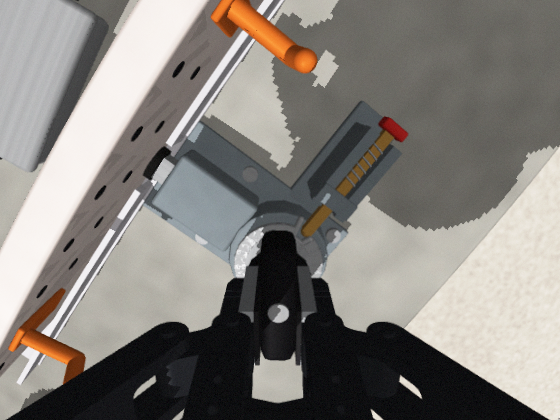

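Call:
drive_tool([
  [0,0,0,-0.7,0],
  [0,0,0,-0.6,0],
  [0,0,0,0,0],
  [0,0,0,0,0.02],
  [0,0,0,0,0.04],
  [0,0,0,0,0.04],
  [0,0,0,0,0.04],
])

```text
clock: 21.3
position: [522.9, -0.7, 124.6]
ee_rot: [0.888, -0.46, 0.001, -0.001]
contact_force: [0.7, 0.6, 0.8]
gripper_width: 40.0
```

Call:
drive_tool([
  [0,0,-0.01,0,0.04],
  [0,0,-0.02,0,0.04],
  [0,0,-0.03,0,0.04],
  [0,0,-0.03,0,0.04],
  [0,0,-0.03,0,0.04],
  [0,0,-0.01,0,0.04],
  [0,0,0,0,0.04],
])

```text
clock: 22.0
position: [523.0, -0.9, 256.0]
ee_rot: [0.888, -0.461, 0.002, -0.002]
contact_force: [0.3, 0.1, -0.8]
gripper_width: 40.1
```

```bash
python3 - <<'E'
from h import *
from seg import X,Y
st();wsnap('w20');snap('top','t20');snap('scene','s20')
f='w20'
im=cv2.imread(f'pics/{f}.png').astype(int);b,g,r=im[...,0],im[...,1],im[...,2]
ys,xs=np.nonzero((r>90)&(g<60)&(b<60)&(r-g>60))
P=wray(f,list(zip(xs,ys)),135.5)[:,:2]-[521.3,0];cx,cy=P@X,P@Y
k=(abs(cx)<12)&(cy>-100)&(cy<-60);print(k.sum(),cy[k].mean())
im=cv2.imread('pics/t20.png');cv2.imwrite('pics/t20c.png',cv2.resize(im[150:270,195:355],None,fx=5,fy=5,interpolation=cv2.INTER_CUBIC))
E
```

```text
t 22.0 p [523.   -0.9 256. ] yaw -54.86 F [ 0.29  0.12 -0.78] M [-0.019  0.025 -0.036] w 40.1 j [ 0.31  0.17 -0.15  0.   -1.24  0.3 ]
100 -81.55336520584082
```

View pics/w20.png

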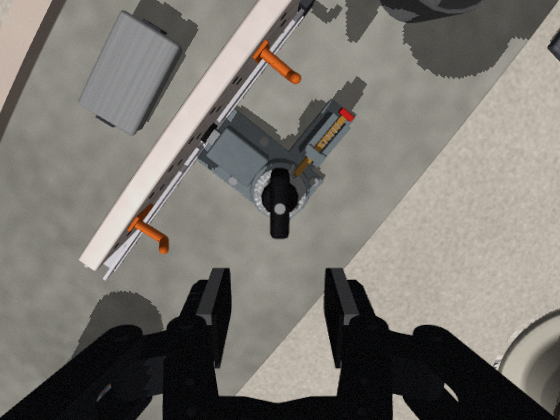

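View pics/s20.png

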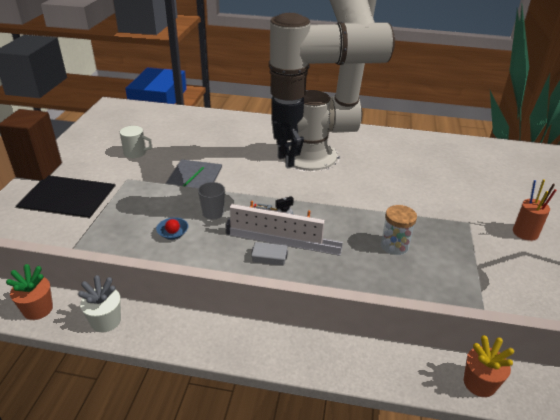

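```bash
python3 - <<'E'
import cv2,numpy as np
a=cv2.imread('pics/s6.png')[170:280,200:360];b=cv2.imread('pics/s20.png')[170:280,200:360]
cv2.imwrite('pics/cmp.png',np.vstack([cv2.resize(x[25:85,10:150],None,fx=5,fy=4.8,interpolation=cv2.INTER_CUBIC) for x in(a,b)]))
E
```

```text
(no output)
```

View pics/cmp.png

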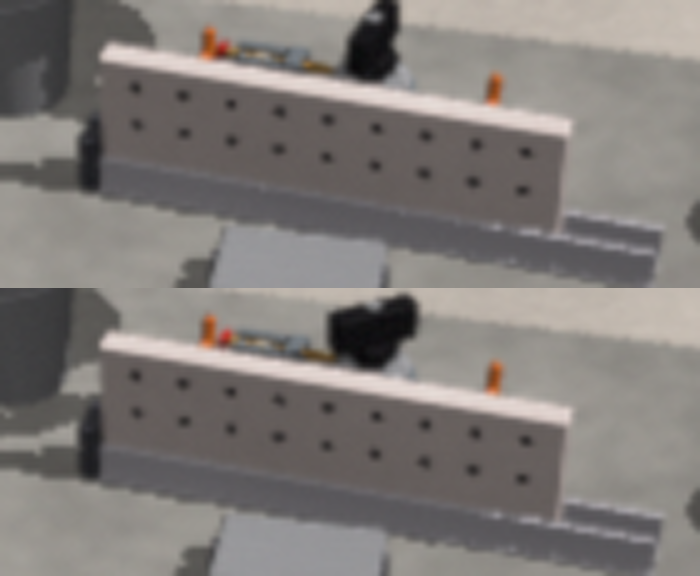

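View pics/t20c.png

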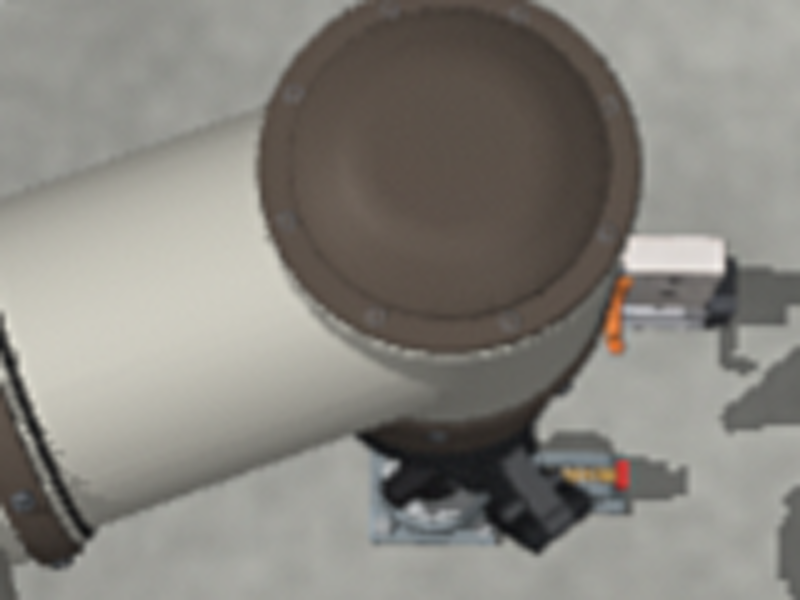

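```bash
python3 -c "
from h import *
st();print(arm.job_done())"
```

```text
t 22.15 p [521.2  -1.2 252.3] yaw -54.87 F [-0.58  0.26 -0.21] M [-0.012 -0.052  0.037] w 40.2 j [ 0.31  0.17 -0.16 -0.   -1.24  0.3 ]
the job is handed in; nothing more can be done
None
```

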